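Slide the red base plate off its stack onto the gluing stand

ROBOT

A 6-joint arm with a two-finger parallel gripper is mounted at the origin on the work surface. World frame = base frame: x ahead of the robot, y to its left, z up, the work surface at z = 0. Lengths are in m, angles in rad, forces in N, time in s.
With the tool pointing down it reaches from about 0.25 to 0.775 m from the base axis. Payload 4 kg.
Tool frame: the origin (TCP) lies at the very end of the fingers, on their centre line; the grasp point (between the pads) lies 19 mm behind it; z points along the fingers, y is the direction in which the jaws open and shut (so a half turn about z gives the same grasp; the last joint's range is limited). The gripper opens to 94 mm and grips with 3 to 60 N. Pads are 16 mm wide; open, the fingers measure 119 mm over their backs; the gripper's body (75 mm by 177 mm) begins 78 mm behind the grasp point.
Start: joints at [1.127, 0.087, 1.371, -0, 1.684, -0.103], TCP at [0.184, 0.518, 0.206] pointing down, gripper open.
Joint ranges: [-3.1, 3.1], [-0.76, 2.03], [0.27, 2.55], [-1.08, 4.22], [0.17, 2.65], [-2.57, 2.57]. Speed limits (rad/s): [2.79, 2.79, 3.14, 3.14, 3.14, 3.14].

INTERFACE

Orientations are given as [roll, pitch, yaw] about the fixed x, y, z axes, in that order (R = Rz(yaw) Ry(pitch) Rx(roll)).
In Python, from bench import robot, snapshot, models gives the robot as it stands.
- The arm moves only by the tool arm_command, never from a script. Its argument "commands" is text: rows parted by semicolons, each of 7 numbers parted by spaces: the shift along the tool's x, y, z in mm, then the turn, a rotation vector about the tool's x, y, z in degrees, then the opening, from 0 (shut) to 1 (fully open). In form: tx ty tz rx ry rz hand; .... A call has 1 to 12 rows; each row shifts and turns the pose as measured when the row begins, along the tool's axes as they then stand; what a row does not reach is not made up. A row lasts 1/8 s, in which the tool goes at most 62.5 mm and 10.7 degrees, less where a joint would pass 70% of its speed; a pose out of reach is approached as far as the arm can. A call is refused whole if a number of a shift passes 62.5 or a number of a turn 10.7, either way. A call with a gripper value outside its range is refused whole. The fingers move at their own pace and stop on an object; the grip force is fixed at half the most. Time passes only in rows, so rows that do not move let the fingers close. It gives the time, the measured TCP pose, the force and the opening at its end, in the units of the state.
- robot.get_obs(): the state, without advancing time (a new reading comes with each control period).
- snapshot(name): name is "scene" or "top" or "wrist"; returns a dict with "img" (400x640x3 uint8, blue, green, red), "camera_matrix" (3x3 intrinsics, pixels), "origin" and "rotation" of the camera in the world. Camera axes: x right, y down, z forward; pixel columns grow to the right and rows downward; lengths in m; the calibration is good to about 2 mm. A picture is of the moment at which its call begins. There is no depth.
- robot.close_job(): hands the job in, once; it reports no verdict.
Trained networks look in a picture, given as the dict that the camera call returned (one of the last four; its "shot" number tells which), for a name from the list of things; names that differ only in an ending like _2 or _b are one class to them, and where a whole thing is asked for, a point or a joint stands for the part that bears it (a point fixed in the world has none). Each returns a list of dicts, best first, with "conf" (0 to 1); they miss things now and then, are a little off and sometimes report something else, mostly with a low value. They report only what shows in the picture. A call takes as long as a camera call. They do not tell look-alikes from the thing itself.
- models.spot_in(query, picture): "bbox" ([left, top, width, height] as shares, 0 to 1, of the picture: columns of its width, rows of its height, round what is visible of it).
- models.tip_of(query, picture): "centre" ([column, row] as shares, 0 to 1, of the picture: columns of its width, rows of its height: a listed point, or the origin of a listed thing).
The state is a dict: "time": time; "joint_positions": joint angles; "qvel": joint speeds; "joint_torque": joint torques, N m; "tool_pos": TCP position; "ee_rot": TCP orientation; "wrist_force": force on the tool from outside, world axes, zero at the start; "wrist_torque": the same for the moment, N m; "width": finger opening in m.
Only numpy, scipy, OpenCV 4.12 (cv2) and the standard library are available. Lean on these libraries where they do the work, as an engineer would, in place of code of your own. Each camera call takes 0.05 s, during which the arm holds its last target. There are 200 camera calls.

TASK

In the model-making classroom, slide the red base plate off the top of its stack and onto the green gluing stand beside it, so that it lies flat, centred and square within the white outline, and let go of it. Slide it across level, do not lift it up, and leave the plates under it and the neighbouring white-topped stack where they are.

Things in the scene. Friction and masses are not known exactly. Their poses are not given: they have to be found in the camera images.
- red_top: red-faced model base plate with a plywood edge, the top of a stack of three equal loose plates; 60 (its x) x 90 (its y) x 16 mm thick (z), about 60 g. Origin: centre of its underside, 32 mm above the table at the start; z up. The stack stands beside the gluing stand, at either its +y or its -y side, with a gap of 12 to 28 mm between red plate and stand; each plate lies on the one below within about 3 mm and 3 degrees, and the red one is turned up to 8 degrees from the stand.
- red_mid: the brown board plate directly under the red one, same size (60 x 90 x 16 mm), loose, resting on a third, equal brown plate that stands on the table. Origin: centre of its underside, 16 mm above the table; x, y, z as for the red plate.
- white_top: white-faced plate, same size as the red one (60 x 90 x 16 mm), top of the other stack of three on the opposite side of the gluing stand; to be left alone. Origin: centre of its underside, 32 mm above the table.
- stand_top (a point): centre of the top face of the gluing stand, a fixed low wooden platform with a green mat, 100 (its x) x 130 (its y) mm, 30 mm high, thus 2 mm lower than the red plate's underside on the stack. A white line outlines a 60 x 90 mm place in the middle of it, long side along the stand's y. z up; the two stacks stand on its +y and -y sides, long sides nearly parallel to its y. Nothing stands within 25 mm of the long sides of the stacks and stand.
There are look-alikes about, which are no part of the job. Of the things like the red_top, leave any that is pink; of the rest the smaller one is meant. Several things look just like the part that bears stand_top: the one meant starts nearest to the robot's base.

How it is judged:
By the outcome, as a careful person would: the job done as asked, in the order asked, and still so for the second after the job is handed in, with the robot touching nothing.
It also fails if it takes over 32 s, if anything falls off the work surface, if the arm or the gripper's body presses on something with over 40 N, if the wrist force passes 120 N, or if a joint passes its speed limit or range.

## Working session

There is one attempt and no reset: what is moved stays moved. The work goes in short steps, Python scripts to look and compute and a tool call to move; the robot and the scene stay as the last step left them, time stands still between calls to the robot, and variables do not carry over. Pictures are saved under pics/ and viewed, about 8 in all and at most 12, crops included, and the job is handed in when it is done.

Besides the shell and the picture viewer there is one more tool, called after "Request:" by a JSON object that holds its "op" and its "data", one argument or row to a line. arm_command: Moves the arm, as the interface text tells. Its arguments: {"type":"object","properties":{"commands":{"type":"string"}},"required":["commands"]}

```bash
mkdir -p pics
python3 - <<'E'
from bench import robot, snapshot, models
import cv2
o=robot.get_obs(); print(o['time'],o['tool_pos'],o['ee_rot'],o['width'])
for n in ("scene","top"):
    s=snapshot(n); cv2.imwrite(f"pics/{n}0.png",s['img'])
    print(n,s['camera_matrix'],s['origin'],s['rotation'])
    for q in("red_top","stand_top","white_top","red_mid"):
        print(q,[(d['conf'],[round(v,3) for v in d['bbox']]) for d in models.spot_in(q,s)][:5])
        print(q,[(d['conf'],[round(v,3) for v in d['centre']]) for d in models.tip_of(q,s)][:5])
E
```

```text
0.0 [0.18358899 0.51786414 0.20428645] [-3.13935769e+00 -2.11971394e-04  2.80078285e+00] 0.09380454052005228
scene [[485.11087      0.         317.40739442]
 [  0.         485.11087    194.35646962]
 [  0.           0.           1.        ]] [1.1754518  0.44827462 0.63535465] [-2.25217077  0.01276794  2.14362483]
red_top [(0.91, [0.347, 0.4, 0.084, 0.076]), (0.86, [0.289, 0.501, 0.057, 0.098]), (0.61, [0.408, 0.341, 0.083, 0.064])]
red_top [(0.6, [0.326, 0.557]), (0.59, [0.455, 0.386]), (0.55, [0.388, 0.446])]
stand_top [(0.92, [0.568, 0.627, 0.158, 0.222]), (0.73, [0.413, 0.435, 0.128, 0.14])]
stand_top [(0.67, [0.652, 0.716]), (0.63, [0.473, 0.496])]
white_top [(0.77, [0.531, 0.479, 0.087, 0.089])]
white_top [(0.74, [0.574, 0.535])]
red_mid []
red_mid [(0.8, [0.389, 0.46])]
top [[506.77504506   0.         311.87181809]
 [  0.         506.77504506 196.633042  ]
 [  0.           0.           1.        ]] [0.52914644 0.05293825 0.94372889] [-3.10044319  0.01612409 -1.59461442]
red_top [(0.85, [0.594, 0.59, 0.117, 0.173]), (0.81, [0.604, 0.413, 0.087, 0.098])]
red_top [(0.71, [0.655, 0.671]), (0.71, [0.642, 0.294]), (0.69, [0.647, 0.468])]
stand_top [(0.97, [0.471, 0.413, 0.122, 0.156]), (0.77, [0.233, 0.293, 0.12, 0.151])]
stand_top [(0.98, [0.289, 0.369]), (0.87, [0.532, 0.491])]
white_top [(0.59, [0.384, 0.479, 0.073, 0.092])]
white_top [(0.82, [0.424, 0.525])]
red_mid []
red_mid []
```

View pics/top0.png

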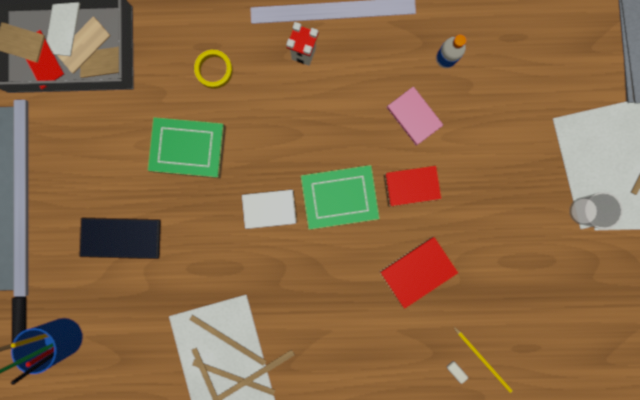

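View pics/scene0.png

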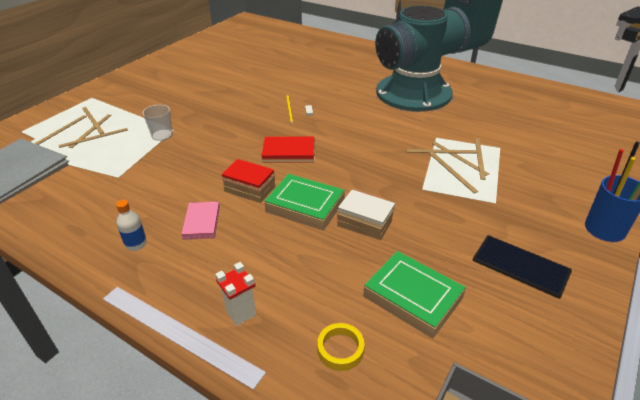

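The top view shows red plate (small) at ~(413,186), the stand meant at ~(340,197) and the white stack at ~(269,209). The pink plate at (415,115), the larger red plate at (419,272) and the farther stand at (186,147) are look-alikes. The red stack is on the stand's −y side, so the slide goes towards +y.

```bash
cat > h.py <<'E'
from bench import robot, snapshot, models
import cv2, numpy as np
from scipy.spatial.transform import Rotation as R
def ray(s,p):
    K=s['camera_matrix']; d=np.linalg.inv(K)@np.array([p[0],p[1],1.]); r=R.from_euler('xyz',s['rotation']).as_matrix()
    return np.array(s['origin']),r@d
def plane(s,p,z):
    o,d=ray(s,p); return o+d*(z-o[2])/d[2]
def tri(s1,p1,s2,p2):
    o1,d1=ray(s1,p1);o2,d2=ray(s2,p2)
    t=np.linalg.lstsq(np.c_[d1,-d2],o2-o1,rcond=None)[0]
    a,b=o1+d1*t[0],o2+d2*t[1]; return (a+b)/2,np.linalg.norm(a-b)
def mask(s,c):
    h=cv2.cvtColor(s['img'],cv2.COLOR_BGR2HSV); H,S,V=cv2.split(h)
    if c=='red': m=((H<6)|(H>174))&(S>200)&(V>110)
    if c=='green': m=(H>50)&(H<80)&(S>130)&(V>80)
    if c=='white': m=(S<45)&(V>140)
    return m.astype(np.uint8)*255
def blobs(s,c,amin=300):
    cs,_=cv2.findContours(mask(s,c),cv2.RETR_EXTERNAL,cv2.CHAIN_APPROX_NONE)
    return [k[:,0].astype(float) for k in cs if cv2.contourArea(k)>amin]
def rect(s,k,z):
    w=np.array([plane(s,p,z)[:2] for p in k]); (c,sz,a)=cv2.minAreaRect((w*1000).astype(np.float32))
    if sz[0]>sz[1]: a-=90; sz=sz[::-1]
    a=(a+90)%180-90   # angle of the short side (x) from world x
    return np.round(c,1),np.round(sz,1),round(a,2)
E
python3 - <<'E'
from h import *
t=snapshot("top"); c=snapshot("scene")
for col,z in(('red',.048),('green',.030),('white',.048)):
    for s,n in((t,'top'),(c,'scene')):
        for k in blobs(s,col): print(col,n,k.mean(0).round(),rect(s,k,z))
def quad(k):
    q=cv2.boxPoints(cv2.minAreaRect(k.astype(np.float32))); return q
for col,pt,ps in(('red',(413,186),(248,174)),('green',(340,197),(305,199))):
    f=lambda s,p:min(blobs(s,col),key=lambda k:np.hypot(*(k.mean(0)-p)))
    a,b=f(t,pt),f(c,ps)
    def cen(k):
        m=cv2.moments(cv2.convexHull(k.astype(np.float32))); return m['m10']/m['m00'],m['m01']/m['m00']
    print(col,'tri',tri(t,cen(a),c,cen(b)))
E
```

```text
red top [419. 272.] (array([ 429.4, -117.5]), array([ 75.2, 112.5]), 32.17)
red top [413. 185.] (array([ 581.8, -112.2]), array([58.5, 89.5]), 6.76)
red top [45. 63.] (array([819.7, 546.1]), array([45.6, 72.2]), -62.52)
red scene [236. 284.] (array([823.4,  57.5]), array([45.6, 48. ]), -23.07)
red scene [248. 173.] (array([ 586.1, -111.1]), array([65.2, 91.8]), 6.92)
red scene [288. 147.] (array([465.6, -95.2]), array([ 79.1, 111.3]), 31.76)
green top [340. 197.] (array([565.7,  16.8]), array([ 93.7, 124.5]), 7.11)
green top [185. 147.] (array([663.2, 295.1]), array([ 95.4, 125.5]), -6.74)
green scene [416. 288.] (array([665.2, 294.8]), array([ 97.9, 126.9]), -6.86)
green scene [305. 196.] (array([567. ,  16.4]), array([ 98. , 126.3]), 7.16)
white top [249. 395.] (array([227.1, 185.3]), array([22.4, 89.1]), -1.04)
white top [220. 382.] (array([241. , 236.2]), array([31.9, 52.7]), -21.31)
white top [216. 346.] (array([303. , 235.5]), array([141.6, 159.4]), -75.55)
white top [268. 209.] (array([546.7, 143.8]), array([60.4, 90.6]), 4.35)
white top [604. 174.] (array([ 609.3, -436.3]), a
[... 526 characters left out ...]
 144.3]), array([60.2, 90.4]), 3.71)
white scene [466. 174.] (array([338.5, 254.8]), array([136.1, 193.6]), -75.81)
white scene [ 75. 145.] (array([ 721.5, -492.5]), array([334.3, 351.3]), 89.96)
white scene [561.  75.] (array([-218.6,  306.6]), array([ 94.2, 436.9]), -0.12)
white scene [339.  26.] (array([-219.5, -386.2]), array([ 93.1, 337. ]), -0.12)
white scene [572.  25.] (array([-690.7,  237.7]), array([441.9, 637.1]), -87.47)
white scene [352.   5.] (array([-388.7, -437.1]), array([195.5, 348.1]), 30.46)
red tri (array([ 0.58235039, -0.11351895,  0.0437911 ]), np.float64(0.0011780197203590593))
green tri (array([0.56579769, 0.01647357, 0.02682477]), np.float64(0.00041712052130144075))
```

```bash
cat >> h.py <<'E'
def plan(xyz,ang,n,hand=1):
    """rows to reach TCP xyz (mm), pointing down, tool y at world angle ang (deg)"""
    o=robot.get_obs(); p=np.array(o['tool_pos'])*1000; r=R.from_euler('xyz',o['ee_rot'])
    a=np.radians(ang); g=R.from_matrix(np.c_[[-np.sin(a),np.cos(a),0],[np.cos(a),np.sin(a),0],[0,0,-1]]) 
    if np.linalg.det(g.as_matrix())<0: raise SystemExit('bad')
    dv=(r.inv()*g).as_rotvec()/n; st=(np.array(xyz)-p)/n
    for i in range(n):
        print(*np.round(r.inv().apply(st),1),*np.round(np.degrees(dv),2),hand,sep=' ',end='; '); r=r*R.from_rotvec(dv)
    print('\nTCP',p.round(1),'off',np.round(np.array(xyz)-p,1),'tilt/turn deg',np.degrees(dv*n).round(2),'t',round(o['time'],2))
E
sed -i 's/\[-np.sin(a),np.cos(a),0\],\[np/[np.sin(a)*-1,np.cos(a),0],[np/' h.py
python3 -c "
from h import *
plan([575,-70,200],6.9,12)"
```

```text
-47.1 -35.3 0.5 0.0 -0.0 5.3 1; -50.2 -30.8 0.5 0.0 -0.0 5.3 1; -52.8 -26.1 0.5 0.0 -0.0 5.3 1; -55.0 -21.1 0.5 0.0 -0.0 5.3 1; -56.7 -15.9 0.5 0.0 -0.0 5.3 1; -57.9 -10.6 0.5 0.0 -0.0 5.3 1; -58.6 -5.2 0.5 0.0 -0.0 5.3 1; -58.9 0.2 0.5 0.0 -0.0 5.3 1; -58.6 5.7 0.5 0.0 -0.0 5.3 1; -57.8 11.1 0.5 0.0 -0.0 5.3 1; -56.6 16.3 0.5 0.0 -0.0 5.3 1; -54.8 21.5 0.5 0.0 -0.0 5.3 1; 
TCP [183.8 518.4 205.5] off [ 391.2 -588.4   -5.5] tilt/turn deg [ 1.000e-02 -0.000e+00  6.358e+01] t 1.0
```

Request:
{"op": "arm_command", "data": {
  "commands": "-47 -35 0.5 0 0 5.3 1; -50 -31 0.5 0 0 5.3 1; -53 -26 0.5 0 0 5.3 1; -55 -21 0.5 0 0 5.3 1; -57 -16 0.5 0 0 5.3 1; -58 -11 0.5 0 0 5.3 1; -59 -5 0.5 0 0 5.3 1; -59 0 0.5 0 0 5.3 1; -59 6 0.5 0 0 5.3 1; -58 11 0.5 0 0 5.3 1; -57 16 0.5 0 0 5.3 1; -55 22 0.5 0 0 5.3 1"
}}

```text
time: 2.5
tool_pos: [0.5785, -0.0918, 0.2015]
ee_rot: [3.132, -0.003, 1.662]
wrist_force: [0.2, 0.0, 1.4]
width: 0.0942
```

Run:
```python
from h import *
s=snapshot("wrist"); cv2.imwrite("pics/w1.png",s['img']); print(s['origin'],s['rotation'])
for col,z in(('red',.048),('green',.030),('white',.048)):
    for k in blobs(s,col): print(col,k.min(0),k.max(0),rect(s,k,z))
plan([582,-112,120],6.9,4)
```

```text
[ 0.57022916 -0.02488438  0.37931483] [ 2.90706805 -0.00876056  0.08913226]
red [293. 166.] [344. 240.] (array([ 580.7, -112. ]), array([58.4, 88.8]), 6.73)
red [145. 141.] [244. 247.] (array([ 437.4, -114.8]), array([ 72.4, 107.6]), 31.71)
red [573.  12.] [628.  76.] (array([862.1,  84.8]), array([47.4, 47.8]), 68.19)
green [269.  27.] [358. 146.] (array([564.8,  16.7]), array([ 96.3, 125.6]), 6.9)
white [ 47. 218.] [ 75. 241.] (array([ 277.7, -170.2]), array([15.8, 35.4]), -50.37)
white [587.  82.] [639. 246.] (array([915.9, -41.4]), array([ 10.6, 188.8]), -0.14)
white [554.  55.] [625. 233.] (array([876.1, -22.3]), array([ 29.8, 199.7]), 0.4)
white [286.  43.] [344. 132.] (array([565.2,  14.5]), array([60.2, 89.2]), 6.98)
white [606.   0.] [639.  28.] (array([870.5, 115.6]), array([25.8, 29.6]), -88.3)
-3.2 -0.3 19.9 0.14 0.04 -0.53 1; -3.2 -0.3 19.9 0.14 0.04 -0.53 1; -3.3 -0.2 19.9 0.14 0.04 -0.53 1; -3.3 -0.2 19.9 0.14 0.04 -0.53 1; 
TCP [581.2 -98.8 199.4] off [  0.8 -13.2 -79.4] tilt/turn deg [ 0.55  0.17 -2.13] t 2.55
```

View pics/w1.png

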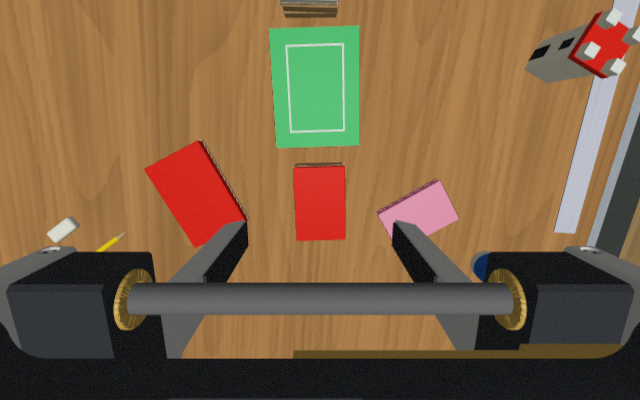

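The wrist view shows the red plate at ~(320,203), with the mid plate's edge just above it. The stand's outline is at ~(315,88) and the white stack is at the top edge. This agrees with the top view to about 2 mm. I'll go lower and centre over the red plate.

Request:
{"op": "arm_command", "data": {
  "commands": "-3 0 25 0 0 -0.5 1; -3 0 25 0 0 -0.5 1; -3 0 25 0 0 -0.5 1; -3 0 25 0 0 -0.5 1; 0 0 0 0 0 0 1; 0 0 0 0 0 0 1"
}}

```text
time: 3.3
tool_pos: [0.5847, -0.114, 0.0969]
ee_rot: [3.131, 0.003, 1.686]
wrist_force: [0.4, -0.3, 1.1]
width: 0.0937
```

Run:
```python
from h import *
s=snapshot("wrist"); cv2.imwrite("pics/w2.png",s['img']); print(s['origin'],s['rotation'])
for col,z in(('red',.048),('green',.030),('white',.030)):
    for k in blobs(s,col,1500): print(col,k.min(0),k.max(0),rect(s,k,z))
plan([581,-112,36],6.9,4)
```

```text
[ 0.57458918 -0.04621223  0.27434891] [ 2.90106305 -0.00923289  0.11295809]
red [278. 155.] [353. 260.] (array([ 581.1, -112.1]), array([58.8, 88.2]), 6.65)
red [ 66. 114.] [212. 259.] (array([ 442.7, -114.1]), array([ 69.9, 103.7]), 31.85)
green [274.   0.] [353. 100.] (array([566.3,   7.9]), array([58.8, 70.4]), 6.67)
green [248.   0.] [378. 125.] (array([567.5,  -1.5]), array([89.7, 96.5]), -83.09)
0.6 -1.0 15.2 0.14 0.05 -0.07 1; 0.6 -0.9 15.2 0.14 0.05 -0.07 1; 0.6 -0.9 15.2 0.14 0.05 -0.07 1; 0.6 -0.9 15.2 0.14 0.05 -0.07 1; 
TCP [ 584.6 -114.    96.8] off [ -3.6   2.  -60.8] tilt/turn deg [ 0.57  0.18 -0.28] t 3.35
```

View pics/w2.png

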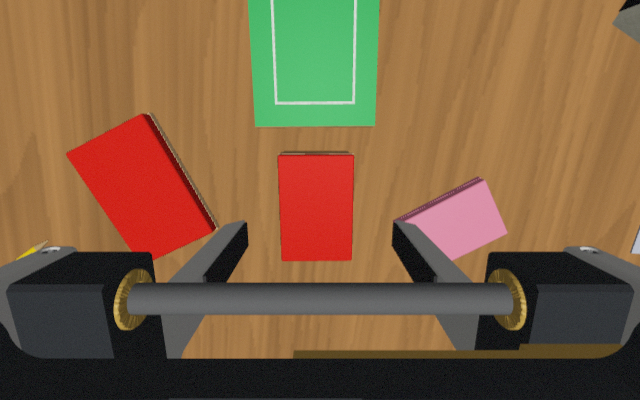

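The wrist view shows the red plate at (316,208) between the open fingers, and the stand's near edge at row 125. The red plate's position on the 48 mm plane is the same from both heights (581,−112), with the right sizes, so its height is confirmed. I'll descend beside it.

Request:
{"op": "arm_command", "data": {
  "commands": "0.5 -1 15 0.15 0.05 0 1; 0.5 -1 15 0.15 0.05 0 1; 0.5 -1 15 0.15 0.05 0 1; 0.5 -1 9 0.15 0.05 0 1; 0 0 0 0 0 0 1; 0 0 0 0 0 0 1"
}}

```text
time: 4.1
tool_pos: [0.5813, -0.1122, 0.0405]
ee_rot: [3.141, 0.0, 1.687]
wrist_force: [1.3, -0.5, -0.3]
width: 0.094
```

Run:
```python
from h import *
plan([581,-112,36],6.7,1)
print(robot.get_obs()['wrist_force'])
```

```text
0.2 -0.2 4.5 0.05 0.01 -0.05 1; 
TCP [ 581.3 -112.2   40.5] off [-0.3  0.2 -4.5] tilt/turn deg [ 0.05  0.01 -0.05] t 4.1
[ 1.29011127 -0.47199354 -0.33129738]
```

Request:
{"op": "arm_command", "data": {
  "commands": "0 0 4.5 0 0 0 1; 0 0 0 0 0 0 1; 0 0 0 0 0 0 0.72; 0 0 0 0 0 0 0.6; 0 0 0 0 0 0 0; 0 0 0 0 0 0 0; 0 0 0 0 0 0 0; 0 0 0 0 0 0 0"
}}

```text
time: 5.1
tool_pos: [0.5824, -0.1126, 0.0375]
ee_rot: [3.138, 0.002, 1.687]
wrist_force: [0.6, -0.6, -0.5]
width: 0.0597
```

Run:
```python
from h import *
s=snapshot("wrist"); cv2.imwrite("pics/w3.png",s['img'][60:290,180:480])
for k in blobs(s,'red',1500): print(rect(s,k,.048))
o=robot.get_obs();print(o['width'],o['wrist_force'])
plan([565.5,16.5,36],6.95,12,0)
```

```text
(array([ 580.6, -104.1]), array([58.8, 73.2]), 6.48)
(array([ 446.7, -106.8]), array([70.1, 90.9]), 31.84)
0.059886031146482326 [-0.30131525  0.15672174 -0.56588436]
10.8 -0.2 0.1 0.02 0.01 -0.03 0; 10.8 -0.1 0.1 0.02 0.01 -0.03 0; 10.8 -0.1 0.1 0.02 0.01 -0.03 0; 10.8 -0.1 0.1 0.02 0.01 -0.03 0; 10.8 -0.1 0.1 0.02 0.01 -0.03 0; 10.8 -0.1 0.1 0.02 0.01 -0.03 0; 10.8 -0.1 0.1 0.02 0.01 -0.03 0; 10.8 -0.1 0.1 0.02 0.01 -0.03 0; 10.8 -0.1 0.1 0.02 0.01 -0.03 0; 10.8 -0.1 0.1 0.02 0.01 -0.03 0; 10.8 -0.1 0.1 0.02 0.01 -0.03 0; 10.8 -0.1 0.1 0.02 0.01 -0.03 0; 
TCP [ 582.4 -112.6   37.4] off [-16.9 129.1  -1.4] tilt/turn deg [ 0.22  0.09 -0.3 ] t 5.15
```

View pics/w3.png

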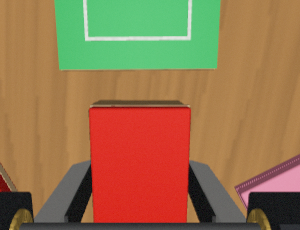

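The fingers hold the plate by its long sides at 59.8 mm opening. The mid plate's edge shows just ahead of the red plate and the gap to the stand is clear. I'll slide level in short bursts and watch z.

Request:
{"op": "arm_command", "data": {
  "commands": "5 0 0 0 0 0 0; 8 0 0 0 0 0 0; 10 0 0 0 0 0 0; 10 0 0 0 0 0 0; 8 0 0 0 0 0 0"
}}

```text
time: 5.78
tool_pos: [0.5773, -0.0691, 0.0374]
ee_rot: [3.138, 0.002, 1.687]
wrist_force: [1.2, -0.0, -0.1]
width: 0.0595
```

Run:
```python
from h import *
o=robot.get_obs();print(o['width'],o['wrist_force'])
plan([565.5,16.5,37.5],6.95,8,0)
s=snapshot("wrist"); cv2.imwrite("pics/w4.png",s['img'])
for c in('red','green','white'):
  for k in blobs(s,c,1500): print(c,rect(s,k,.048 if c!='green' else .03))
```

```text
0.059530735759070356 [ 1.24689128 -0.00356556 -0.08567305]
10.8 -0.2 -0.0 0.03 0.01 -0.04 0; 10.8 -0.2 -0.0 0.03 0.01 -0.04 0; 10.8 -0.2 -0.0 0.03 0.01 -0.04 0; 10.8 -0.2 -0.0 0.03 0.01 -0.04 0; 10.8 -0.2 -0.0 0.03 0.01 -0.04 0; 10.8 -0.2 -0.0 0.03 0.01 -0.04 0; 10.8 -0.2 -0.0 0.03 0.01 -0.04 0; 10.8 -0.2 -0.0 0.03 0.01 -0.04 0; 
TCP [577.3 -69.1  37.4] off [-11.8  85.6   0.1] tilt/turn deg [ 0.22  0.09 -0.31] t 5.78
red (array([434.4, -83.5]), array([50.5, 68.3]), -58.07)
red (array([575.6, -60.7]), array([58.7, 73.2]), 6.47)
green (array([565.1,  18.1]), array([58.7, 85.9]), 6.93)
green (array([565.9,  10.5]), array([ 96.6, 112.9]), 6.88)
```

Request:
{"op": "arm_command", "data": {
  "commands": "10 0 0 0 0 -0.1 0; 10 0 0 0 0 -0.1 0; 11 0 0 0 0 -0.1 0; 11 0 0 0 0 -0.1 0; 11 0 0 0 0 0 0; 11 0 0 0 0 0 0; 8 0 0 0 0 0 0; 4 0 0 0 0 0 0; 0 0 0 0 0 0 0"
}}

```text
time: 6.95
tool_pos: [0.5669, 0.0135, 0.037]
ee_rot: [3.138, 0.0, 1.696]
wrist_force: [0.4, -0.3, -1.2]
width: 0.0596
```

Run:
```python
from h import *
o=robot.get_obs();print(o['width'],o['wrist_force'])
plan([565.5,16.5,37.5],6.95,1,0)
s=snapshot("wrist"); cv2.imwrite("pics/w5.png",s['img'])
t=snapshot("top"); cv2.imwrite("pics/t5.png",t['img'][100:300,220:470])
for n,s in(('w',s),('t',t)):
 for c in('red','green','white'):
  for k in blobs(s,c,900): print(n,c,k.min(0),k.max(0),rect(s,k,.048 if c!='green' else .03))
```

```text
0.0595687188155501 [ 0.41257454 -0.31437088 -1.20746028]
3.2 -1.0 -0.5 0.18 0.01 0.22 0; 
TCP [566.9  13.5  37. ] off [-1.4  3.   0.5] tilt/turn deg [0.18 0.01 0.22] t 6.95
w red [269. 167.] [370. 282.] (array([565.1,  22.1]), array([58.6, 73. ]), 7.01)
w green [241. 128.] [396. 230.] (array([561.3,  46.8]), array([66.4, 96.6]), -82.98)
w white [255.   0.] [370.  92.] (array([548.3, 121.2]), array([44.3, 58.5]), -85.61)
t red [414. 238.] [457. 301.] (array([ 435. , -126.5]), array([75.1, 91.1]), 32.17)
t green [149. 119.] [221. 175.] (array([663.3, 295.2]), array([ 95.3, 125.3]), -6.74)
t white [169. 295.] [264. 399.] (array([302.9, 235.6]), array([141.7, 159.5]), -75.71)
t white [242. 190.] [295. 228.] (array([546.8, 143.7]), array([60.5, 90.8]), 4.35)
t white [553. 102.] [639. 229.] (array([ 609.3, -436.3]), array([151.2, 223.8]), 88.66)
t white [ 13. 100.] [ 24. 295.] (array([579. , 590.3]), array([ 19.8, 349.1]), 89.99)
t white [46.  3.] [78. 55.] (array([883.1, 512.1]), array([49.2, 98.3]), 80.03)
t white [251.   0.] [415.  23.] (array([900.4,  21.3]), array([ 29.8, 295.1]), 1.74)
```

View pics/w5.png

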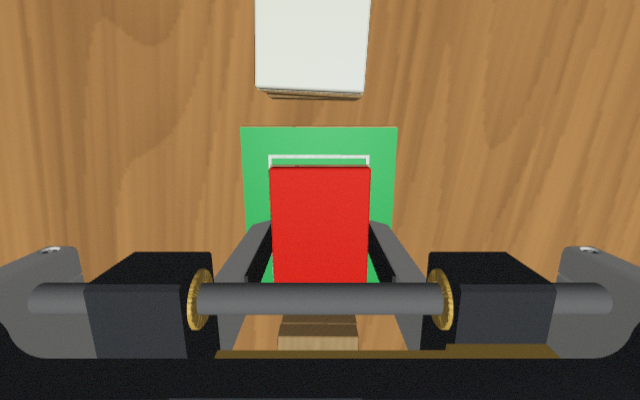

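The wrist view shows the plate at (320,225) over the stand, with the outline's far line (row ~155) still showing ahead of its far edge (row 167). The plate is square to it and the white stack is untouched. The plate needs about 3.2 mm forward and 0.9 mm sideways, then lowering.

Request:
{"op": "arm_command", "data": {
  "commands": "3.2 -0.9 0 0.15 0 0 0; 0 0 0 0 0 0 0; 0 0 0.8 0 0 0 0; 0 0 0.8 0 0 0 0; 0 0 0 0 0 0 0"
}}

```text
time: 7.68
tool_pos: [0.5658, 0.0155, 0.0355]
ee_rot: [3.141, 0.0, 1.694]
wrist_force: [-0.0, 0.3, -0.0]
width: 0.0594
```

```bash
cat > chk.py <<'E'
from h import *
import sys
zr=float(sys.argv[1])
o=robot.get_obs();print(o['width'],o['wrist_force'])
plan([565.5,16.5,35.5],6.95,1,0)
s=snapshot("wrist"); cv2.imwrite(f"pics/{sys.argv[2]}.png",s['img'])
a=np.radians(7); U=np.array([np.cos(a),np.sin(a)]); V=np.array([-np.sin(a),np.cos(a)])
for c,z in(('red',zr),('green',.03)):
  for k in blobs(s,c,900):
    w=np.array([plane(s,p,z)[:2] for p in k])*1000; u,v=w@U,w@V
    if abs(np.median(u)-563)<60: print(c,rect(s,k,z),'u',u.min().round(1),u.max().round(1),'mid',((u.min()+u.max())/2).round(1),'v',v.min().round(1),v.max().round(1),'mid',((v.min()+v.max())/2).round(1))
E
python3 chk.py .0465 w6
```

```text
0.059412414033059975 [-0.0250848   0.27729367 -0.01492888]
1.0 -0.2 0.0 0.04 0.03 0.11 0; 
TCP [565.8  15.5  35.5] off [-0.3  1.  -0. ] tilt/turn deg [0.04 0.03 0.11] t 7.67
red (array([564. ,  24.1]), array([58.6, 72.9]), 6.92) u 533.4 592.0 mid 562.7 v -81.3 -8.3 mid -44.8
green (array([561.2,  47.9]), array([63.5, 96.5]), -83.09) u 514.5 611.1 mid 562.8 v -52.6 11.0 mid -20.8
```

Request:
{"op": "arm_command", "data": {
  "commands": "0 0 0 0 0 0 0.8; 0 0 0 0 0 0 0.9; 0 0 0 0 0 0 1; 0 0 0 0 0 0 1; -2 0 -20 0 0 0 1; -20 0 -30 0 0 0 1; -30 0 -30 0 0 0 1; -30 0 -30 0 0 0 1; 0 0 0 0 0 0 1; 0 0 0 0 0 0 1"
}}

```text
time: 8.98
tool_pos: [0.5749, -0.0666, 0.1463]
ee_rot: [-3.139, -0.001, 1.696]
wrist_force: [-0.2, 0.0, -0.9]
width: 0.0942
```

```bash
python3 chk.py .046 w7
python3 - <<'E'
from h import *
s=snapshot("scene")
for k in blobs(s,'green'): print('scene green',rect(s,k,.03))
for k in blobs(s,'red'): print('scene red',rect(s,k,.046))
for k in blobs(s,'white',800): print('scene white',rect(s,k,.048))
cv2.imwrite("pics/s7.png",cv2.resize(s['img'][120:270,180:430],None,fx=3,fy=3))
E
```

```text
0.09418047624045915 [-0.16957499  0.02566338 -0.89138642]
83.6 1.3 110.9 -0.17 -0.05 0.21 0; 
TCP [574.9 -66.6 146.3] off [  -9.4   83.1 -110.8] tilt/turn deg [-0.17 -0.05  0.21] t 8.97
red (array([565.5,  15. ]), array([57.9, 86.8]), 7.03) u 534.1 592.0 mid 563.1 v -97.5 -10.7 mid -54.1
green (array([565.,  17.]), array([ 96.7, 124.8]), 6.94) u 514.4 611.2 mid 562.8 v -114.3 10.4 mid -52.0
scene green (array([665.2, 294.7]), array([ 98.1, 126.9]), -6.83)
scene green (array([567.5,  16.2]), array([ 96.7, 126.9]), 6.96)
scene red (array([822.2,  56.2]), array([45.8, 48.2]), -23.07)
scene red (array([570.7,  16.7]), array([64.3, 90. ]), 7.06)
scene red (array([463.2, -97.1]), array([ 79.4, 111.6]), 31.76)
scene white (array([939.7,  50.2]), array([ 28.1, 287.8]), 1.69)
scene white (array([1062. ,  -48.3]), array([142.5, 404.3]), -0.02)
scene white (array([575.3, 596. ]), array([ 21.4, 282.6]), -89.96)
scene white (array([550.1, 144.4]), array([60.8, 90.4]), 3.61)
scene white (array([338.7, 254.7]), array([136.2, 193.6]), -75.63)
scene white (array([ 721.2, -492.5]), array([334.1, 352.1]), -89.72)
scene white (array([-218.8,  348.3]), array([ 94.7, 353.4]), -0.12)
scene white (array([-679.1,  268.5]), array([410.5, 641.1]), -84.3)
```

View pics/w7.png

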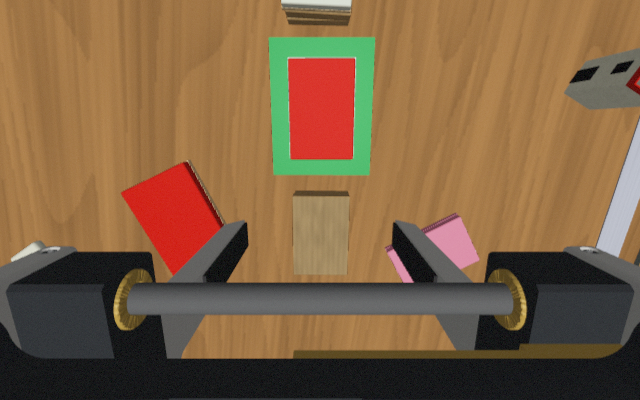

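View pics/s7.png

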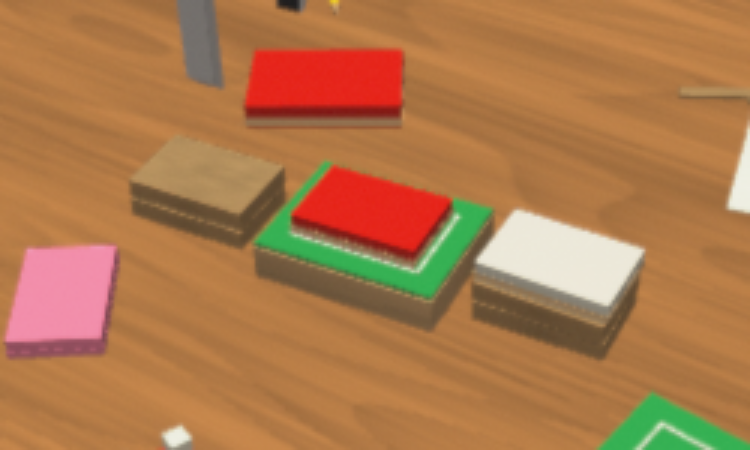

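The plate is released and lying on the stand. In the wrist view the far green margin (rows 38–58) looks about 2 mm larger than the near one (rows 159–175), so I'll check that more closely in a zoom.

Run:
```python
from h import *
w=snapshot("wrist"); t=snapshot("top"); sc=cv2.imread('pics/s7.png')
a=cv2.resize(w['img'][25:185,255:385],None,fx=3,fy=3,interpolation=0)
b=cv2.resize(t['img'][150:245,295:388],None,fx=4,fy=4,interpolation=0)
H=max(a.shape[0],b.shape[0]); c=np.zeros((H,a.shape[1]+b.shape[1],3),np.uint8)
c[:a.shape[0],:a.shape[1]]=a; c[:b.shape[0],a.shape[1]:]=b; cv2.imwrite('pics/z8.png',c)
A=np.radians(7);U=np.array([np.cos(A),np.sin(A)]);V=np.array([-np.sin(A),np.cos(A)])
for n,s in(('w',w),('t',t)):
  for col,z in(('red',.046),('green',.03)):
    for k in blobs(s,col):
      q=np.array([plane(s,p,z)[:2] for p in k])*1000;u,v=q@U,q@V
      if abs(np.median(u)-563)<40 and abs(np.median(v)+53)<60: print(n,col,u.min(),u.max(),(u.min()+u.max())/2,v.min(),v.max(),(v.min()+v.max())/2)
# far/near profile along the plate's axis in wrist picture
K=w['camera_matrix'];r=R.from_euler('xyz',w['rotation']).as_matrix()
def px(P):
    c=r.T@(np.array(P)-w['origin']); return (K@c/c[2])[:2]
im=cv2.GaussianBlur(w['img'],(1,1),0)
for off in (-15,10):
  for rng in((-20,16),(-122,-88)):
    L=[]
    for v in range(*rng):
        P=(562.8+off)*U+v*V; p=px([P[0]/1000,P[1]/1000,.03]); L.append((v,*cv2.getRectSubPix(im,(1,1),(float(p[0]),float(p[1])))[0,0].astype(int)))
    print(off,[tuple(int(x) for x in l) for l in L])
```

```text
w red 534.1374386589108 592.0393782977709 563.0884084783409 -97.22465250782282 -10.474779127448683 -53.849715817635754
w green 514.4568567939136 611.1993878106539 562.8281223022838 -115.04206633230707 10.588247552309962 -52.22690938999855
t red 536.2866192976559 589.8582238992985 563.0724215984771 -96.1073837672191 -12.21593513060151 -54.16165944891031
t green 516.6521807255588 610.1239705897683 563.3880756576635 -117.16566581565257 9.669145445735941 -53.74826018495832
-15 [(-20, 43, 51, 217), (-19, 49, 56, 219), (-18, 45, 55, 218), (-17, 43, 52, 218), (-16, 43, 54, 218), (-15, 47, 57, 219), (-14, 49, 57, 218), (-13, 46, 54, 218), (-12, 44, 52, 218), (-11, 45, 53, 218), (-10, 42, 52, 218), (-9, 45, 55, 218), (-8, 45, 53, 218), (-7, 66, 77, 209), (-6, 168, 182, 194), (-5, 145, 198, 128), (-4, 115, 192, 84), (-3, 118, 193, 87), (-2, 117, 192, 86), (-1, 117, 191, 85), (0, 117, 192, 85), (1, 115, 191, 85), (2, 115, 192, 86), (3, 115, 191, 83), (4, 117, 192, 86), (5, 116, 191, 84), (6, 117, 191, 84), (7, 115, 191, 83), (8, 117, 192, 87), (9, 114, 190, 81), (10, 116, 192, 84), (11, 108, 18
[... 1563 characters left out ...]
121, 74, 121, 165), (-120, 73, 123, 165), (-119, 72, 123, 165), (-118, 72, 122, 166), (-117, 74, 126, 164), (-116, 96, 163, 137), (-115, 113, 190, 83), (-114, 114, 190, 83), (-113, 112, 190, 82), (-112, 111, 190, 80), (-111, 115, 189, 82), (-110, 116, 192, 83), (-109, 115, 191, 84), (-108, 116, 192, 85), (-107, 115, 192, 84), (-106, 117, 193, 86), (-105, 114, 190, 84), (-104, 114, 191, 84), (-103, 117, 192, 86), (-102, 115, 192, 84), (-101, 99, 173, 96), (-100, 65, 110, 160), (-99, 45, 59, 206), (-98, 42, 52, 216), (-97, 46, 56, 218), (-96, 46, 56, 218), (-95, 43, 53, 217), (-94, 46, 56, 218), (-93, 40, 53, 217), (-92, 46, 54, 218), (-91, 48, 54, 217), (-90, 45, 54, 218), (-89, 47, 57, 219)]
```

View pics/z8.png

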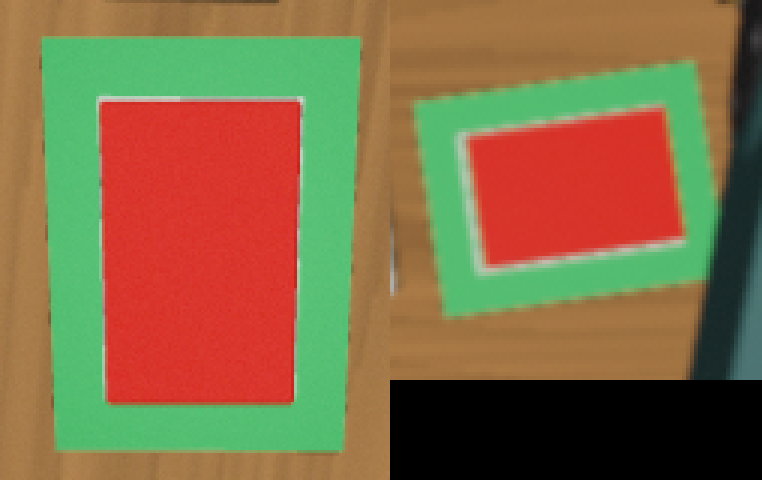

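The zoom shows white line on the plate's +y side and none on its −y side. The measured offset is about 1.8 mm towards −y; across it is 0.3 mm and the turn 0.1°. I'll regrasp and slide it the remaining 1.8 mm.

Request:
{"op": "arm_command", "data": {
  "commands": "20 0 0 0 0 0 1; 30 0 15 0 0 0 1; 28 0 20 0 0 0 1; 4 0 20 0 0 0 1; 0 0 20 0 0 0 1; 0 0 20 0 0 0 1; 0 0 8 0 0 0 1; 0 0 0 0 0 0 1; 0 0 0 0 0 0 1"
}}

```text
time: 10.3
tool_pos: [0.5593, 0.0313, 0.038]
ee_rot: [-3.134, -0.007, 1.707]
wrist_force: [0.5, -0.4, -0.4]
width: 0.0943
```

```bash
python3 -c "
from h import *
plan([565.5,15,36],6.95,1)"
```

```text
-17.0 3.9 1.8 -0.45 -0.39 0.85 1; 
TCP [559.3  31.3  38. ] off [  6.2 -16.3  -2. ] tilt/turn deg [-0.45 -0.39  0.85] t 10.3
```

Request:
{"op": "arm_command", "data": {
  "commands": "-8 2 0 -0.2 -0.2 0.4 1; -8 2 0.5 -0.2 -0.2 0.4 1; 0 0 0 0 0 0 1; 0 0 0 0 0 0 1"
}}

```text
time: 10.8
tool_pos: [0.5675, 0.0141, 0.0397]
ee_rot: [3.138, 0.002, 1.691]
wrist_force: [-1.1, -0.4, -0.6]
width: 0.0939
```

```bash
python3 -c "
from h import *
plan([565.5,15,36],6.95,1)"
```

```text
1.2 -1.9 3.7 0.22 0.1 -0.08 1; 
TCP [567.5  14.1  39.7] off [-2.   0.9 -3.7] tilt/turn deg [ 0.22  0.1  -0.08] t 10.8
```

Request:
{"op": "arm_command", "data": {
  "commands": "1 -2 4 0.2 0.1 0 1; 0 0 0 0 0 0 1; 0 0 0 0 0 0 1"
}}

```text
time: 11.18
tool_pos: [0.565, 0.015, 0.0352]
ee_rot: [-3.141, -0.0, 1.691]
wrist_force: [-0.6, 0.7, 0.2]
width: 0.0941
```

```bash
python3 -c "
from h import *
plan([565.5,15,35.5],6.95,1)"
```

```text
-0.1 0.5 -0.3 -0.02 -0.02 -0.07 1; 
TCP [565.   15.   35.2] off [ 0.5 -0.   0.3] tilt/turn deg [-0.02 -0.02 -0.07] t 11.18
```

Request:
{"op": "arm_command", "data": {
  "commands": "0 0 0 0 0 0 0.72; 0 0 0 0 0 0 0.6; 0 0 0 0 0 0 0; 0 0 0 0 0 0 0; 0 0 0 0 0 0 0; 0 0 0 0 0 0 0"
}}

```text
time: 11.92
tool_pos: [0.5651, 0.0152, 0.0353]
ee_rot: [-3.141, -0.0, 1.691]
wrist_force: [0.8, 0.3, -1.2]
width: 0.0596
```

```bash
python3 chk.py .046 w9
```

```text
0.05956043964290359 [ 0.81884243  0.31446327 -1.19588701]
1.2 0.6 -0.2 -0.01 -0.02 -0.06 0; 
TCP [565.1  15.2  35.3] off [0.4 1.3 0.2] tilt/turn deg [-0.01 -0.02 -0.06] t 11.93
red (array([563.3,  23.8]), array([58.7, 73. ]), 6.78) u 532.6 591.3 mid 562.0 v -81.7 -8.4 mid -45.0
green (array([561.2,  47.4]), array([65.4, 96.6]), -83.25) u 514.6 611.1 mid 562.8 v -54.2 11.6 mid -21.3
```

Request:
{"op": "arm_command", "data": {
  "commands": "1.6 0.6 0 0 0 0 0; 0 0 0 0 0 0 0; 0 0 0 0 0 0 0"
}}

```text
time: 12.35
tool_pos: [0.5655, 0.017, 0.0353]
ee_rot: [-3.141, -0.0, 1.691]
wrist_force: [-0.3, -0.3, 0.0]
width: 0.0596
```

```bash
python3 chk.py .046 w10
```

```text
0.059596802349820586 [-0.25976841 -0.29747239  0.04479673]
-0.5 -0.0 -0.2 -0.01 -0.02 -0.06 0; 
TCP [565.5  17.   35.3] off [ 0.  -0.5  0.2] tilt/turn deg [-0.01 -0.02 -0.06] t 12.35
red (array([563.7,  25.5]), array([58.7, 73. ]), 6.76) u 533.2 592.0 mid 562.6 v -79.9 -6.7 mid -43.3
green (array([561.,  49.]), array([62.2, 96.6]), -83.25) u 514.5 611.1 mid 562.8 v -51.1 11.5 mid -19.8
```

Request:
{"op": "arm_command", "data": {
  "commands": "0 0 0 0 0 0 0.8; 0 0 0 0 0 0 1; 0 0 0 0 0 0 1; 0 0 0 0 0 0 1; 0 0 -20 0 0 0 1; -20 0 -30 0 0 0 1; -30 0 -30 0 0 0 1; -30 0 -30 0 0 0 1; 0 0 0 0 0 0 1; 0 0 0 0 0 0 1"
}}

```text
time: 13.65
tool_pos: [0.5741, -0.0632, 0.146]
ee_rot: [-3.137, -0.002, 1.693]
wrist_force: [-0.2, 0.1, -1.3]
width: 0.0942
```

```bash
python3 chk.py .046 w11
python3 - <<'E'
from h import *
w=cv2.imread('pics/w11.png'); t=snapshot("top")
a=cv2.resize(w[0:300,240:400],None,fx=2,fy=2,interpolation=0)
b=cv2.resize(t['img'][150:245,235:345],None,fx=4,fy=4,interpolation=0)
c=np.zeros((600,a.shape[1]+b.shape[1],3),np.uint8); c[:,:a.shape[1]]=a; c[:b.shape[0],a.shape[1]:]=b; cv2.imwrite('pics/z11.png',c)
for k in blobs(t,'white'):
    q=rect(t,k,.048)
    if abs(q[0][0]-547)<10: print('white',q)
for q in("red_mid","red_top"): 
    s=snapshot("scene"); print(q,[(d['conf'],d['centre']) for d in models.tip_of(q,s)])
E
```

```text
0.09416967670379246 [-0.175651    0.05107831 -1.34312667]
79.9 1.6 110.6 -0.23 -0.12 0.03 0; 
TCP [574.1 -63.2 146. ] off [  -8.6   79.7 -110.5] tilt/turn deg [-0.23 -0.12  0.03] t 13.65
red (array([565.1,  16.9]), array([57.9, 87. ]), 6.87) u 534.0 591.9 mid 563.0 v -95.7 -8.6 mid -52.1
green (array([564.9,  17. ]), array([ 96.7, 125.4]), 6.89) u 514.4 611.2 mid 562.8 v -114.7 10.9 mid -51.9
white (array([546.8, 143.7]), array([60.6, 91. ]), 4.54)
red_mid [(0.86, [0.3861, 0.4595])]
red_top [(0.73, [0.3216, 0.5553]), (0.58, [0.4742, 0.4838]), (0.57, [0.4508, 0.38])]
```

View pics/z11.png

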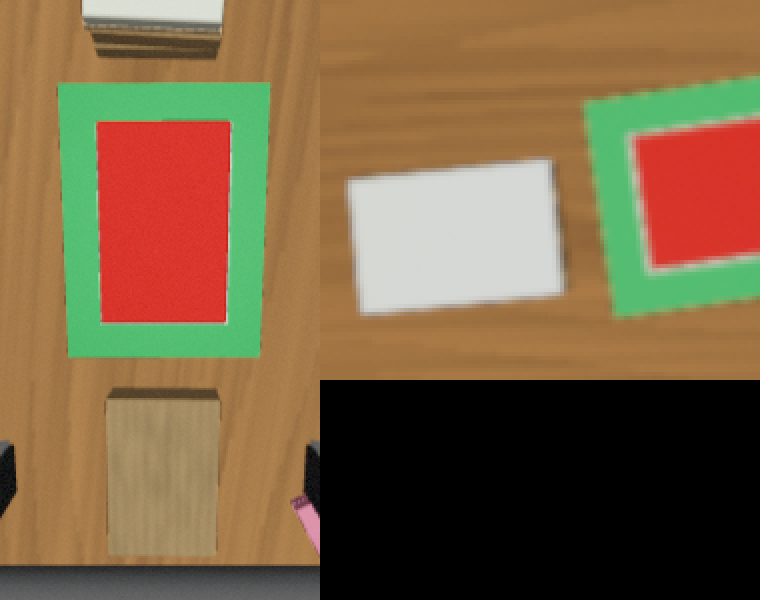

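The zoom shows the plate centred in the outline, with the white line evenly visible on the sides. The mid plate is at (162,475) and the white stack is unmoved. The offset is now within 0.3 mm both ways and the turn about 0.02°, so I'm handing in.

```bash
python3 -c "
from bench import robot
print(robot.close_job())"
```

```text
the job is handed in; nothing more can be done
None
```

The red plate now lies flat on the green stand inside the white outline. I let go of it and handed the job in at about 14 s of the 32 s allowed.

I gripped it by its long sides and slid it across level. I then lowered it the 1.6 mm or so to the mat, released it and backed the arm off.

- **Centring:** after the first release the plate sat 1.8 mm short along y, so I regripped it and slid it the rest of the way. The last wrist view puts it within about 0.3 mm of the stand's centre both ways, and turned from it by about 0.02°.
- **Other plates:** in the top view the white-topped stack is within 0.1 mm of where it was. The brown plates still stand in their place; the network found red_mid there within about 2 pixels of its first spot, but I did not measure its position more closely.
- **Checks that disagreed:**
    - The first two-camera heights came out 3–4 mm below the given ones (44 against 48 mm, and 27 against 30 mm). The two wrist heights agreed with the given value for the red plate.
    - Measured while still gripped, the far margin suggested a smaller error than the clearer view after release, so I went with the view after release.
    - On the way back to regrip, the arm overshot by about 16 mm with the fingers open. It read no contact force, and I corrected it before closing.

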